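Fit a coupon plate under a strap clamp and leave it a quarter turn slack

ROBOT

A 6-joint arm with a two-finger parallel gripper is mounted at the origin on the work surface. World frame = base frame: x ahead of the robot, y to its left, z up, the work surface at z = 0. Lengths are in mm, angles in rad, forces in N, time in s.
With the tool pointing down it reaches from about 300 to 775 mm from the base axis. Payload 14.6 kg.
Tool frame: the origin (TCP) lies between the finger pads; the fingertips stand 8 mm ahead of it and the grasp point (between the pads) lies 11 mm behind it; x points along the fingers, y is the direction in which the jaws open and shut, and the axes are right-handed (so a half turn about x gives the same grasp; the last joint's range is limited). The gripper opens to 94 mm and grips with 3 to 60 N. Pads are 16 mm wide; open, the fingers measure 119 mm over their backs; the gripper's body (75 mm by 177 mm) begins 78 mm behind the grasp point.
Start: joints at [1.188, 0.3, 1.521, -0, 1.321, -0.067], TCP at [170.815, 522.792, 213.446] pointing down, gripper open.
Joint ranges: [-3.03, 3.03], [-0.79, 2.21], [0.23, 2.52], [-1.04, 4.18], [0, 3.07], [-2.55, 2.55]. Speed limits (rad/s): [2.22, 2.22, 2.57, 3.14, 3.14, 3.14].

INTERFACE

Orientations are given as [roll, pitch, yaw] about the fixed x, y, z axes, in that order (R = Rz(yaw) Ry(pitch) Rx(roll)).
In Python, from cell import telemetry, camera, calibration, order gives the robot as it stands.
- The arm moves only by the shell command python3 -m handwheel 'ROWS' [FORCE]. ROWS is JSON, a list of rows, each a list of 7 numbers: the turn, a rotation vector about the tool's x, y, z as a fraction of full scale, then the shift along the tool's x, y, z as a fraction of full scale, then the opening, from 0 (shut) to 1 (fully open). A call has 1 to 12 rows; each row is the pose to reach, as a shift and turn from the pose measured when the call began, along the tool's axes at that moment, turning the shorter way round; what a row does not reach only later rows make up. Full scale, the value 1, is 300 mm for a shift and pi rad for a turn. A row lasts 1/8 s, in which the tool goes at most 62.5 mm and 10.7 degrees, less where a joint would pass 70% of its speed; a pose out of reach is approached as far as the arm can. A call with a number of a shift or a turn outside -1 to 1 is refused whole. A call with a gripper value outside its range is refused whole. The fingers move at their own pace and stop on an object; FORCE is the grip in N (left out, the last holds). Time passes only in rows, so rows that repeat a pose let the fingers close. It gives the time, the measured TCP pose, the force and the opening at its end, in the units of the state.
- telemetry.read_state(): the state, without advancing time (a new reading comes with each control period).
- camera(name): name is "scene" or "top"; returns the picture (420x560x3 uint8, red, green, blue); there is no depth.
- calibration(name): a dict with "fov_y" (degrees; the focal length in pixels is half the picture's height over the tangent of half this angle, whatever the lens; pixels are square), "cx", "cy" (the principal point, pixels), "position" and "attitude" of the camera in the world. Camera axes: x right, y down, z forward; pixel columns grow to the right and rows downward; lengths in mm; the calibration is good to about 2 mm. A picture is of the moment at which its call begins. calibration takes no time and is no camera call.
- order.sign_off(): hands the job in, once; it reports no verdict.
The state is a dict: "clock": time; "joints": joint angles; "qd": joint speeds; "effort": joint torques, N m; "eef_pos": TCP position; "eef_rot": TCP orientation; "wrist_force": force on the tool from outside, world axes, zero at the start; "moment": the same for the moment, N m; "finger_gap": finger opening in mm.
Only numpy, scipy, OpenCV 4.12 (cv2) and the standard library are available. Lean on these libraries where they do the work, as an engineer would, in place of code of your own. Each camera call takes 0.05 s, during which the arm holds its last target.

TASK

Slide the big loose coupon plate flat along the bench until its long edge sits flush against the front of the fit-up block, with the middle of the plate under the strap clamp's toe. Then screw the knurled nut down clockwise until it bottoms out, back it off a quarter turn so that the plate can still be tapped into line, and finish with the nut still held in the fingers, ready to nip it up. Leave the other things on the bench where they are.

Things in the scene. Friction and masses are not known exactly. Their poses are not given: they have to be found in the camera images.
- fixture: Fit-up fixture bolted to the bench: dark steel block 140 mm long (its y), 64 deep (its x), 10 high, a strap clamp on top. Origin: on the bench at the middle of its flat front face, the fence; the block lies on the +x side, the plate comes from -x; z up. Stud (16 mm) at x = 30, y = 0, its top 82 mm up. Bolt heads, 20 mm high, at x = 40, y = +/-55 mm.
- strap_toe (a point): Middle of the strap's front end, on its underside. The strap is dark steel, 34 mm wide, and reaches along the fixture's x from +58 mm to this toe, 34 mm in front of the fence, so over the plate. Its top is at most 24.5 mm above the bench when down. It rises with the nut, 6 mm a turn: at the start it stands 2 to 4 mm clear of the plate's top, at the bottom it just reaches it.
- plate_center (a point): Centre (half-way up) of the big loose coupon plate: dark flat steel, 65 mm (its x) by 120 mm (its y, roughly along the fence) by 10 mm thick, 0.5 to 0.75 kg. Its +x long edge goes against the fence; its centre then lies 32.5 mm in front of the fence. At the start it lies 65 to 120 mm short of that and up to 30 mm to the side.
- nut (a joint): Turn of the knurled nut in radians: 0 when it is bottomed out, growing as it is unscrewed (anticlockwise from above). It is already started on the thread, 2.3 to 4.0 from the bottom. It turns with light friction (about 0.06 N m), stays where it is left and stops hard at the bottom.
- nut_grip (a point): Centre of the nut's knurled head, on the stud's axis: bright steel, 42 mm across, 26 mm high, on a neck 27 mm across; 54 mm above the bench when bottomed, 2 to 4 mm more at the start. The strap's top lies 29.5 mm below this point, the stud's top 24 to 28 mm above it. The nut sinks or rises 6 mm a turn. z is up; the point turns with the nut.
- hammer: Bystander, to be left alone: chipping hammer with a round spring handle, 220 mm long. Origin: near the middle of its underside.
- brush: Bystander, to be left alone: wire brush with a long wooden back, 250 mm long. Origin: near the middle of its underside.
- tube: Bystander, to be left alone: short upright offcut of steel tube, 48 mm across, 55 mm tall. Origin: near the middle of its underside.
- magnet: Bystander, to be left alone: flat triangular magnetic square, about 80 mm, 24 mm thick. Origin: near the middle of its underside.
- tin: Bystander, to be left alone: open round metal tin of electrode stubs, 68 mm across, 70 mm tall, stubs to about 110 mm. Origin: near the middle of its underside.
- tjoint: Bystander, to be left alone: T-shaped welded practice piece, 60 x 100 mm foot, 53 mm tall. Origin: near the middle of its underside.
- gusset: Bystander, to be left alone: small flat steel offcut, 45 x 60 x 8 mm. Origin: near the middle of its underside.
Things that resemble listed ones, but are neither listed nor needed, are in the scene too. Leave any brown or white look-alike of the part that bears plate_center alone.

How it is judged:
By the outcome, as a careful person would: the job done as asked, in the order asked, and still so for the second after the job is handed in, while the arm keeps its last pose, push and grip.
It also fails if it takes over 59 s, if anything falls off the work surface, if the arm or the gripper's body presses on something with over 40 N, if the wrist force passes 120 N, or if a joint passes its speed limit or range.

## Working session

There is one attempt and no reset: what is moved stays moved. The work goes in short steps, Python scripts to look and compute and a shell command to move; the robot and the scene stay as the last step left them, time stands still between calls to the robot, and variables do not carry over. Pictures are saved under pics/ and viewed, and the job is handed in when it is done.

```bash
ls; mkdir -p pics; python3 - <<'E'
from cell import telemetry, camera, calibration, order
import cv2
for n in("scene","top"):
    print(n,calibration(n)); cv2.imwrite(f"pics/{n}0.png",camera(n)[:,:,::-1])
print(telemetry.read_state())
E
```

```text
pics
scene {'fov_y': 52.85497915703223, 'cx': 287.1811354994418, 'cy': 208.03685797588867, 'position': array([ 826.24741754, -324.86568593,  795.31671013]), 'attitude': array([-2.60026549e+00, -1.22424554e-03,  6.33336872e-01])}
top {'fov_y': 55.800475601716606, 'cx': 275.50275344284796, 'cy': 205.49109510616424, 'position': array([500.23572249,  34.71542081, 933.58501705]), 'attitude': array([-3.05363357, -0.01142597, -1.57102985])}
{'clock': 0.1, 'joints': array([ 1.18837971e+00,  3.00398919e-01,  1.52150077e+00, -1.28466370e-05,
        1.32071838e+00, -6.66088017e-02]), 'qd': array([ 0.00134567, -0.00202667, -0.0030369 , -0.00037765,  0.00184475,
       -0.00101905]), 'effort': array([ 2.09513746e-03, -5.32649088e+01, -3.53283405e+01,  7.09009962e-02,
        2.34479288e-02, -5.34061337e-05]), 'eef_pos': array([170.74771536, 522.58733952, 212.95989925]), 'eef_rot': array([-1.6252703 ,  1.56977084, -1.94107493]), 'wrist_force': array([-0.73408594, -0.19409293,  0.49234044]), 'moment': array([ 0.03203609, -0.05726239,  0.03701066]), 'finger_gap': 93.96527868002146}
```

View pics/scene0.png

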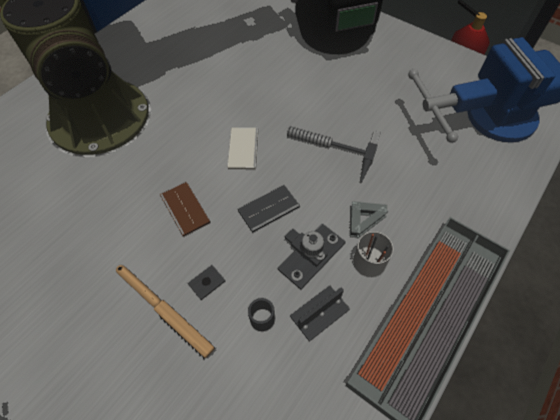

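View pics/top0.png

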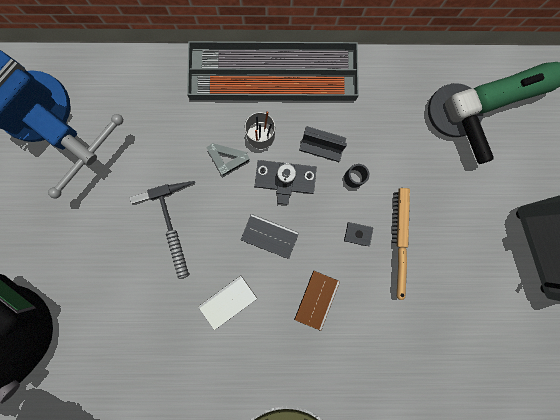

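The dark grey plate is at top (270,236) and scene (269,208). The brown one at top (317,300) and the white one at top (228,302) are the look-alikes. The gusset at top (358,234) is too small. The dark plate fits in colour, size and position in front of the fence. Next I'll enlarge that crop and measure.

```bash
cat > h.py <<'E'
import numpy as np, cv2
from scipy.spatial.transform import Rotation as R
from cell import telemetry, camera, calibration
H,W=420,560
def cal(n):
    c=calibration(n); f=H/2/np.tan(np.radians(c['fov_y'])/2)
    return f,c['cx'],c['cy'],np.array(c['position']),R.from_euler('xyz',c['attitude']).as_matrix()
def px2w(n,uv,z):
    f,cx,cy,p,M=cal(n); uv=np.atleast_2d(uv).astype(float)
    d=np.c_[(uv[:,0]-cx)/f,(uv[:,1]-cy)/f,np.ones(len(uv))]@M.T
    return p+d*((z-p[2])/d[:,2])[:,None]
def w2px(n,P):
    f,cx,cy,p,M=cal(n); q=(np.atleast_2d(P)-p)@M
    return np.c_[q[:,0]/q[:,2]*f+cx,q[:,1]/q[:,2]*f+cy]
def pose():
    s=telemetry.read_state(); return s, s['eef_pos'], R.from_euler('xyz',s['eef_rot']).as_matrix()
E
python3 - <<'E'
from h import *
im=cv2.imread('pics/top0.png')
c=im[145:270,220:345]; cv2.imwrite('pics/crop_top0.png',cv2.resize(c,None,fx=4.8,fy=4.8,interpolation=cv2.INTER_CUBIC))
im=cv2.imread('pics/scene0.png')
c=im[170:300,225:360]; cv2.imwrite('pics/crop_scene0.png',cv2.resize(c,None,fx=4.5,fy=4.5,interpolation=cv2.INTER_CUBIC))
s,p,M=pose(); print(p,M.round(3))
E
```

```text
[170.74771536 522.58733952 212.95989925] [[-0.     0.311  0.951]
 [-0.001  0.951 -0.311]
 [-1.    -0.001 -0.   ]]
```

View pics/crop_top0.png

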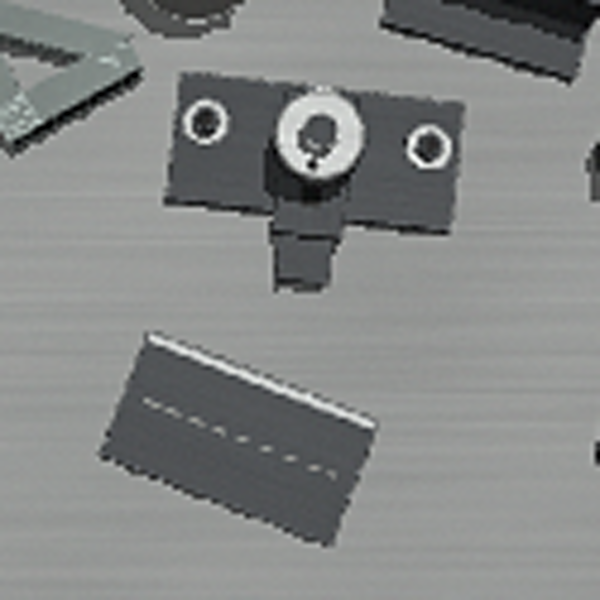

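View pics/crop_scene0.png

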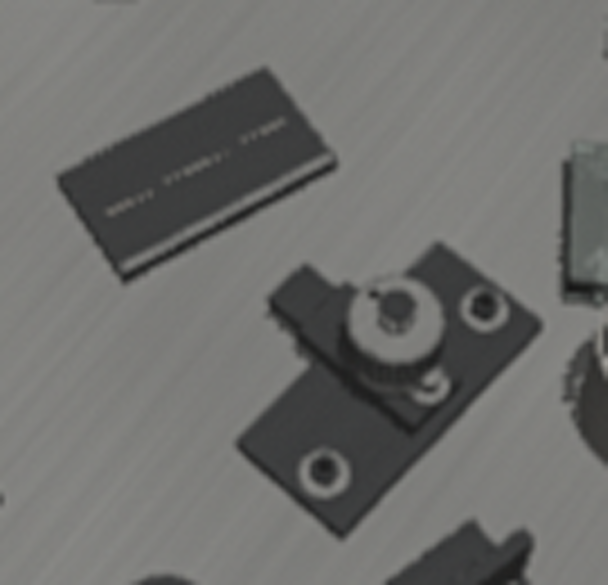

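```bash
python3 - <<'E'
from h import *
im=cv2.imread('pics/top0.png')
def top(c): c=np.array(c,float); return (c+.5)/4.8-.5+[220,145]
def scn(c): c=np.array(c,float); return (c+.5)/4.5-.5+[225,170]
fx=[(183,73),(463,103),(450,234),(165,202)]
P=px2w('top',top(fx),10); print('fix',P.round(1)); print(np.linalg.norm(P-np.roll(P,-1,0),axis=1).round(1))
P2=px2w('scene',scn([(438,243),(541,324),(342,537),(238,444)]),10);print('fix scene FL,BL,BR,FR',P2.round(1))
pl=[(148,335),(377,424),(333,545),(100,457)]
P=px2w('top',top(pl),10); print('plate',P.round(1),P.mean(0)); print(np.linalg.norm(P-np.roll(P,-1,0),axis=1).round(1))
P2=px2w('scene',scn([(336,155),(122,270),(59,180),(265,68)]),10);print('plate scene',P2.round(1),P2.mean(0))
# nut, top face z approx 54+13+3=70, top view circle
print('nut',px2w('top',top([(319,135)]),70),px2w('scene',scn([(393,320)]),70))
print('bolts',px2w('top',top([(205,121),(428,146)]),20),px2w('scene',scn([(486,307),(324,470)]),20))
# dark mask via minAreaRect
hsv=cv2.cvtColor(im,cv2.COLOR_BGR2GRAY)
m=(hsv<110).astype(np.uint8)
n,l,st,ce=cv2.connectedComponentsWithStats(m)
i=l[240,265]; print(st[i],ce[i]); 
E
```

```text
fix [[689.9  66.1  10. ]
 [675.2 -71.7  10. ]
 [610.3 -64.7  10. ]
 [625.9  74.6  10. ]]
[138.5  65.2 140.2  64.5]
fix scene FL,BL,BR,FR [[629.8  68.9  10. ]
 [691.7  61.6  10. ]
 [677.3 -76.2  10. ]
 [615.1 -68.3  10. ]]
plate [[560.8  82.6  10. ]
 [517.7 -28.5  10. ]
 [459.5  -7.   10. ]
 [501.8 105.4  10. ]] [509.93547569  38.13894074  10.        ]
[119.2  62.  120.1  63.3]
plate scene [[562.8  80.1  10. ]
 [518.8 -30.6  10. ]
 [463.7 -10.3  10. ]
 [504.8 100.6  10. ]] [512.55185039  34.94486472  10.        ]
nut [[648.85743982   1.55162941  70.        ]] [[650.2613434   -3.59124177  70.        ]]
bolts [[664.23915104  54.97508675  20.        ]
 [652.15310071 -53.29763625  20.        ]] [[668.58286159  49.15713587  20.        ]
 [655.22954273 -59.15757531  20.        ]]
[ 241  214   57   45 1326] [269.02111614 237.18552036]
```

The plate and fixture sizes come out right: 120 x 63 and 140 x 64. The distances match too: 80 mm short, 22 mm to the side, and the nut is 30 mm behind the fence. Next is a planner that converts target poses into handwheel fractions.

```bash
cat >> h.py <<'E'
FY=-0.1095; F0=np.array([620.3,2.6,0.])  # fixture yaw, origin
def f2w(x,y,z): c,s=np.cos(FY),np.sin(FY); return np.array([F0[0]+c*x-s*y,F0[1]+s*x+c*y,z])
def down(yaw): # tool x down, tool y at world angle yaw
    y=np.array([np.cos(yaw),np.sin(yaw),0]); x=np.array([0,0,-1.]); return np.c_[x,y,np.cross(x,y)]
def plan(pos,yaw_deg):
    s,p,M=pose(); t=M.T@(np.array(pos)-p)/300
    r=R.from_matrix(M.T@down(np.radians(yaw_deg))).as_rotvec()/np.pi
    print('turn',r.round(4),'shift',t.round(4),'mm',(t*300).round(1),'deg',(r*180).round(1))
def show():
    s,p,M=pose(); print('t',s['clock'],'pos',p.round(1),'yaw',np.degrees(np.arctan2(M[1,1],M[0,1])).round(2),'F',s['wrist_force'].round(1),'M',s['moment'].round(3),'gap',round(s['finger_gap'],1),'j',s['joints'].round(3))
E
python3 -c "
from h import *
plan([511.2,36.5,213],-21.5)"
```

```text
turn [5.189e-01 3.000e-04 3.000e-04] shift [ 1.0000e-03 -1.1877e+00  1.5820e+00] mm [ 3.000e-01 -3.563e+02  4.746e+02] deg [93.4  0.   0. ]
```

```bash
python3 -m handwheel '[[0.09,0,0,0,-0.2,0.26,1],[0.18,0,0,0,-0.4,0.53,1],[0.27,0,0,0,-0.6,0.8,1],[0.3,0,0,0,-0.6,0.8,1],[0.3,0,0,0,-0.6,0.8,1],[0.3,0,0,0,-0.6,0.8,1]]' 20; python3 -c "
from h import *
show(); plan([511.2,36.5,60],-21.5);plan([511.2,36.5,14],-21.5)"
```

```text
clock: 0.85
eef_pos: [344.2, 274.9, 213.0]
eef_rot: [-0.622, 1.569, -1.886]
wrist_force: [0.2, 0.3, 0.0]
finger_gap: 94.4
t 0.85 pos [344.2 274.9 213. ] yaw 17.55 F [0.2 0.3 0. ] M [-0.055  0.067  0.053] gap 94.4 j [ 5.910e-01  5.400e-02  1.811e+00 -1.000e-03  1.277e+00  2.850e-01]
turn [2.169e-01 4.000e-04 1.000e-04] shift [0.5109 0.2915 0.9248] mm [153.3  87.5 277.4] deg [39.   0.1  0. ]
turn [2.169e-01 4.000e-04 1.000e-04] shift [0.6642 0.2916 0.9246] mm [199.3  87.5 277.4] deg [39.   0.1  0. ]
```

```bash
python3 -m handwheel '[[0.05,0,0,0.1,0.06,0.2,1],[0.1,0,0,0.2,0.12,0.4,1],[0.15,0,0,0.3,0.18,0.6,1],[0.2,0,0,0.4,0.24,0.75,1],[0.217,0,0,0.5,0.2915,0.925,1],[0.217,0,0,0.5,0.2915,0.925,1],[0.217,0,0,0.5,0.2915,0.925,1],[0.217,0,0,0.5,0.2915,0.925,1]]'; python3 -c "
from h import *
cv2.imwrite('pics/scene1.png',camera('scene')[:,:,::-1]); im=camera('top')[:,:,::-1]; cv2.imwrite('pics/top1.png',im)
show(); plan([511.2,36.5,10.5],-21.5)"
```

```text
clock: 1.85
eef_pos: [511.0, 37.9, 64.1]
eef_rot: [0.788, 1.57, -1.156]
wrist_force: [0.3, 0.1, -0.4]
finger_gap: 94.1
t 1.95 pos [511.1  37.7  64.2] yaw -21.4 F [-0.3  0.2  1.3] M [-0.053  0.117 -0.061] gap 94.7 j [ 3.000e-03  3.970e-01  1.771e+00 -1.000e-03  9.720e-01  3.770e-01]
turn [ 0.0006  0.0002 -0.0004] shift [0.179  0.0014 0.0035] mm [53.7  0.4  1.1] deg [ 0.1  0.  -0.1]
```

View pics/scene1.png

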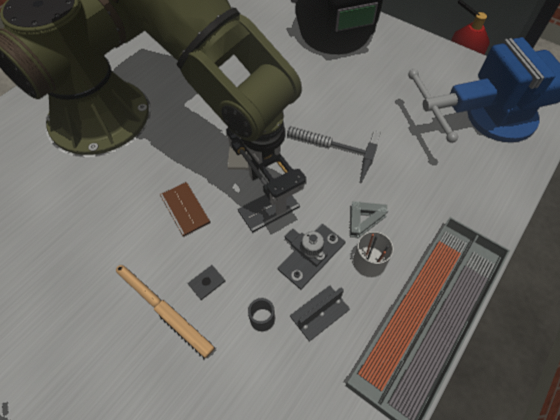

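The fingers stand over the dark plate (scene 270,205), straddling its long edges. Now I descend and grip.

```bash
python3 -m handwheel '[[0,0,0,0.09,0,0.003,1],[0,0,0,0.179,0.001,0.003,1],[0,0,0,0.179,0.001,0.003,1],[0,0,0,0.179,0.001,0.003,0.8],[0,0,0,0.179,0.001,0.003,0.6],[0,0,0,0.179,0.001,0.003,0.5],[0,0,0,0.179,0.001,0.003,0.5],[0,0,0,0.179,0.001,0.003,0.5]]' 15; python3 -c "
from h import *
show(); t=f2w(-95,0,10.5); print(t); plan(t,-6.27)"
```

```text
clock: 2.95
eef_pos: [511.4, 36.7, 11.0]
eef_rot: [1.339, 1.569, -0.605]
wrist_force: [-0.7, -0.4, 6.0]
finger_gap: 64.4
t 2.95 pos [511.4  36.7  11. ] yaw -21.4 F [-0.7 -0.4  6. ] M [-0.011  0.281  0.008] gap 64.4 j [ 1.000e-03  4.860e-01  1.794e+00 -1.000e-03  8.590e-01  3.750e-01]
[525.86896803  12.98172436  10.5       ]
turn [-0.084   0.0002 -0.0006] shift [0.0017 0.0738 0.056 ] mm [ 0.5 22.1 16.8] deg [-15.1   0.   -0.1]
```

```bash
python3 -m handwheel '[[-0.021,0,0,0,0.018,0.014,0.5],[-0.042,0,0,0,0.036,0.028,0.5],[-0.063,0,0,0,0.055,0.042,0.5],[-0.084,0,0,0,0.074,0.056,0.5],[-0.084,0,0,0,0.074,0.056,0.5],[-0.084,0,0,0,0.074,0.056,0.5]]'; python3 -c "
from h import *
show(); plan(f2w(-95,0,10.5),-6.27)
cv2.imwrite('pics/scene2.png',camera('scene')[:,:,::-1]); im=camera('top')[:,:,::-1]; cv2.imwrite('pics/top2.png',im)
a=im[145:270,220:345]; cv2.imwrite('pics/crop_top2.png',cv2.resize(a,None,fx=4.8,fy=4.8,interpolation=cv2.INTER_CUBIC))"
```

```text
clock: 3.7
eef_pos: [526.0, 12.9, 11.0]
eef_rot: [1.052, 1.568, -0.63]
wrist_force: [1.0, -2.2, -0.6]
finger_gap: 64.6
t 3.7 pos [526.   12.9  11. ] yaw -6.36 F [ 1.  -2.2 -0.6] M [-0.453 -0.207 -0.021] gap 64.6 j [-0.045  0.509  1.756 -0.002  0.874  0.068]
turn [-0.0005  0.0004 -0.0007] shift [ 0.0017 -0.0004 -0.0004] mm [ 0.5 -0.1 -0.1] deg [-0.1  0.1 -0.1]
```

View pics/crop_top2.png

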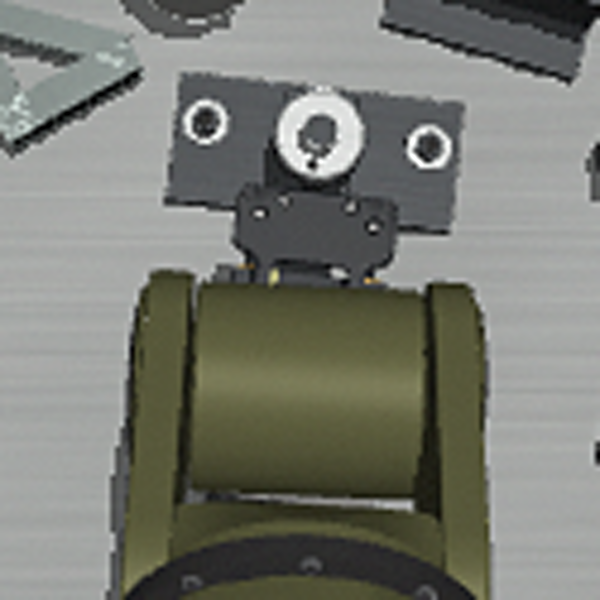

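```bash
python3 -c "
import cv2
a=cv2.imread('pics/scene2.png')[170:300,225:360]; cv2.imwrite('pics/crop_scene2.png',cv2.resize(a,None,fx=4.5,fy=4.5,interpolation=cv2.INTER_CUBIC))"
```

```text
(no output)
```

View pics/crop_scene2.png

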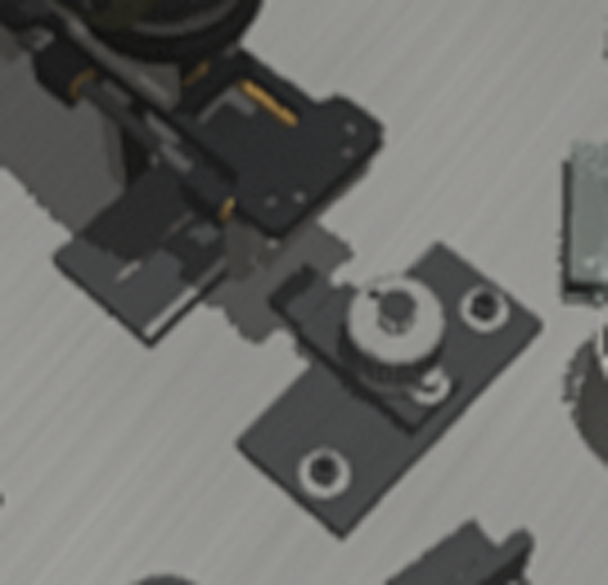

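The scene crop shows the plate's -y end corners at (148,338) front and (55,258) rear. Next I compare them with the fixture in the same view.

```bash
python3 - <<'E'
from h import *
def scn(c): c=np.array(c,float); return (c+.5)/4.5-.5+[225,170]
P=px2w('scene',scn([(148,340),(55,258)]),10)
F=px2w('scene',scn([(438,243),(541,324),(342,537),(238,444)]),10)
o=(F[0]+F[3])/2; y=F[0]-F[3]; y/=np.linalg.norm(y); x=np.array([y[1],-y[0],0])
print('fix yaw',np.degrees(np.arctan2(-y[0],y[1])))
for q in P: print(((q-o)@x).round(1),((q-o)@y).round(1))
print(np.degrees(np.arctan2(*((P[0]-P[1])@np.c_[y,x])))  )
print('bolt mid/nut lateral',[( (px2w('scene',scn([u]),z)[0]-o)@y).round(1) for u,z in (((486,307),20),((324,470),20),((393,320),70))])
E
```

```text
fix yaw -6.127123088675371
-65.3 -59.5
-127.4 -58.5
-0.9139918373062887
bolt mid/nut lateral [np.float64(53.5), np.float64(-55.6), np.float64(-0.9)]
```

```bash
python3 -m handwheel '[[0,0,0,0,0,0.004,0.5],[0,0,0,0,0,0.004,0.5],[0,0,0,0,0,0.004,0.78],[0,0,0,0,0,0.004,0.78],[0,0,0,0,0,0.004,0.78],[0,0,0,-0.1,0,0.004,0.78],[0,0,0,-0.2,0,0.004,0.78],[0,0,0,-0.2,0,0.004,0.78]]'; python3 -c "
from h import *
show(); plan(f2w(-150,-0.5,70),83.73)"
```

```text
clock: 4.8
eef_pos: [526.7, 11.8, 72.9]
eef_rot: [1.407, 1.565, -0.274]
wrist_force: [-0.1, -0.3, 0.2]
finger_gap: 73.3
t 4.8 pos [526.7  11.8  72.9] yaw -6.33 F [-0.1 -0.3  0.2] M [-0.117  0.098 -0.024] gap 73.3 j [-0.047  0.409  1.729 -0.002  0.998  0.065]
turn [-0.5003  0.0016 -0.0012] shift [ 0.0085 -0.1866 -0.0019] mm [  2.6 -56.   -0.6] deg [-90.1   0.3  -0.2]
```

```bash
python3 -m handwheel '[[-0.06,0,0,0,-0.1,0,1],[-0.12,0,0,0,-0.187,-0.002,1],[-0.18,0,0,0,-0.187,-0.002,1],[-0.24,0,0,0,-0.187,-0.002,1],[-0.3,0,0,0,-0.187,-0.002,1],[-0.36,0,0,0,-0.187,-0.002,1],[-0.42,0,0,0,-0.187,-0.002,1],[-0.48,0,0,0,-0.187,-0.002,1],[-0.5,0.001,-0.001,0,-0.187,-0.002,1],[-0.5,0.001,-0.001,0,-0.187,-0.002,1]]'; python3 -c "
from h import *
show(); plan(f2w(-150,-0.5,11),83.73);
cv2.imwrite('pics/scene3.png',camera('scene')[:,:,::-1])
a=cv2.imread('pics/scene3.png')[150:300,200:360]; cv2.imwrite('pics/crop_scene3.png',cv2.resize(a,None,fx=4,fy=4,interpolation=cv2.INTER_CUBIC))
"
```

```text
clock: 6.05
eef_pos: [470.6, 18.5, 71.7]
eef_rot: [-1.22, 1.57, -1.331]
wrist_force: [0.2, -0.0, 0.5]
finger_gap: 93.7
t 6.05 pos [470.6  18.5  71.7] yaw 83.63 F [ 0.2 -0.   0.5] M [0.017 0.017 0.029] gap 93.7 j [-3.800e-02  3.050e-01  1.880e+00 -1.000e-03  9.560e-01 -1.497e+00]
turn [-0.0005  0.0001  0.0003] shift [0.2024 0.0003 0.0016] mm [60.7  0.1  0.5] deg [-0.1  0.   0.1]
```

View pics/crop_scene3.png

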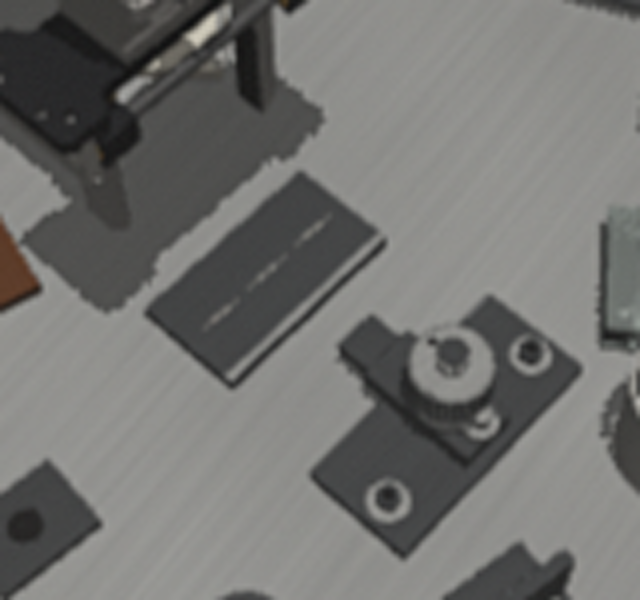

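The plate is free and parallel to the fence. Its corners in this crop are (300,172), (385,240), (232,380) and (148,312).

```bash
python3 - <<'E'
from h import *
def c4(c): c=np.array(c,float); return (c+.5)/4-.5+[200,150]
P=px2w('scene',c4([(300,172),(385,240),(232,378),(148,312)]),10)
F=px2w('scene',c4([(490,296),(581,367),(404,555),(312,474)]),10)
o=(F[0]+F[3])/2; y=F[0]-F[3]; y/=np.linalg.norm(y); x=np.array([y[1],-y[0],0])
for A in (P,F,px2w('scene',c4([(532,351),(388,500)]),20),px2w('scene',c4([(450,365)]),70)): print(np.c_[(A-o)@x,(A-o)@y].round(1))
print('plate mean',((P.mean(0)-o)@x),((P.mean(0)-o)@y))
y2=P[1]-P[2]; y3=P[0]-P[3]
print([np.degrees(np.arctan2(v@x,v@y)) for v in (y2,y3)], 'pc world',P.mean(0))
# gripper-known plate centre: where TCP was at release (526.2,11.9)
E
```

```text
[[-128.1   57.7]
 [ -64.1   56.9]
 [ -66.8  -58.1]
 [-126.6  -60.5]]
[[ -0.   68.9]
 [ 61.7  68.7]
 [ 62.  -69.5]
 [  0.  -68.9]]
[[ 39.7  54.1]
 [ 39.7 -56.7]]
[[28.4 -1.2]]
plate mean -96.4121492034002 -0.9896430361486726
[np.float64(1.341143633701309), np.float64(-0.758096879579392)] pc world [526.68269268  10.13944751  10.        ]
```

```bash
python3 -m handwheel '[[0,0,0,0.1,0,0,1],[0,0,0,0.2,0,0.001,1],[0,0,0,0.201,0,0.001,1],[0,0,0,0.201,0,0.02,1],[0,0,0,0.201,0,0.05,1],[0,0,0,0.201,0,0.08,1],[0,0,0,0.201,0,0.11,1],[0,0,0,0.201,0,0.14,1],[0,0,0,0.201,0,0.17,1],[0,0,0,0.201,0,0.2,1],[0,0,0,0.201,0,0.22,1],[0,0,0,0.201,0,0.22,1]]'; python3 -c "
from h import *
show(); plan(f2w(-73,-0.5,11),83.73)
cv2.imwrite('pics/scene4.png',camera('scene')[:,:,::-1])
a=cv2.imread('pics/scene4.png')[150:300,200:360]; cv2.imwrite('pics/crop_scene4.png',cv2.resize(a,None,fx=4,fy=4,interpolation=cv2.INTER_CUBIC))
"
```

```text
clock: 7.6
eef_pos: [537.0, 11.0, 11.6]
eef_rot: [-0.488, 1.569, -0.601]
wrist_force: [-0.2, -0.3, -0.3]
finger_gap: 93.9
t 7.6 pos [537.   11.   11.6] yaw 83.57 F [-0.2 -0.3 -0.3] M [-0.017  0.038 -0.027] gap 93.9 j [-4.700e-02  5.270e-01  1.724e+00 -1.000e-03  8.880e-01 -1.505e+00]
turn [-0.0009  0.0006  0.0003] shift [0.0021 0.0009 0.0357] mm [ 0.6  0.3 10.7] deg [-0.2  0.1  0.1]
```

View pics/crop_scene4.png

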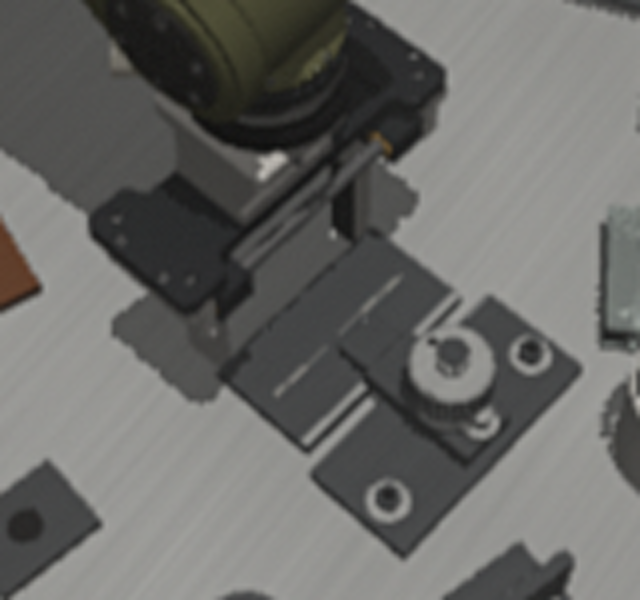

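The plate has slid under the toe with a few mm to go. I'll push slowly and watch the force.

```bash
python3 -m handwheel '[[0,0,0,0.002,0,0.007,1],[0,0,0,0.002,0,0.014,1],[0,0,0,0.002,0,0.02,1],[0,0,0,0.002,0,0.025,1],[0,0,0,0.002,0,0.025,1]]'; python3 -c "
from h import *
show()";python3 -m handwheel '[[0,0,0,0,0,0.004,1],[0,0,0,0,0,0.007,1],[0,0,0,0,0,0.007,1]]'; python3 -c "
from h import *
show()"
```

```text
clock: 8.28
eef_pos: [544.4, 10.1, 10.9]
eef_rot: [-0.462, 1.569, -0.574]
wrist_force: [-1.6, 0.1, -1.0]
finger_gap: 94.1
t 8.275 pos [544.4  10.1  10.9] yaw 83.56 F [-1.6  0.1 -1. ] M [-0.008  0.267  0.048] gap 94.1 j [-4.800e-02  5.410e-01  1.703e+00 -1.000e-03  8.950e-01 -1.506e+00]
clock: 8.65
eef_pos: [546.6, 9.9, 10.9]
eef_rot: [-0.396, 1.568, -0.508]
wrist_force: [-2.6, -0.5, 0.2]
finger_gap: 93.9
t 8.65 pos [546.6   9.9  10.9] yaw 83.56 F [-2.6 -0.5  0.2] M [ 0.045  0.413 -0.003] gap 93.9 j [-4.800e-02  5.450e-01  1.697e+00 -1.000e-03  8.970e-01 -1.506e+00]
```

```bash
python3 -m handwheel '[[0,0,0,0,0,0.003,1],[0,0,0,0,0,0.006,1],[0,0,0,0,0,0.006,1]]'; python3 -c "
from h import *
show()
cv2.imwrite('pics/scene5.png',camera('scene')[:,:,::-1])
a=cv2.imread('pics/scene5.png')[150:300,200:360]; cv2.imwrite('pics/crop_scene5.png',cv2.resize(a,None,fx=4,fy=4,interpolation=cv2.INTER_CUBIC))
"
```

```text
clock: 9.02
eef_pos: [546.8, 9.9, 10.8]
eef_rot: [-2.634, 1.569, -2.747]
wrist_force: [-14.7, 1.6, 10.8]
finger_gap: 93.7
t 9.025 pos [546.8   9.9  10.8] yaw 83.56 F [-14.7   1.6  10.8] M [ 0.246  2.811 -0.121] gap 93.7 j [-4.800e-02  5.480e-01  1.693e+00 -1.000e-03  9.030e-01 -1.506e+00]
```

View pics/crop_scene5.png

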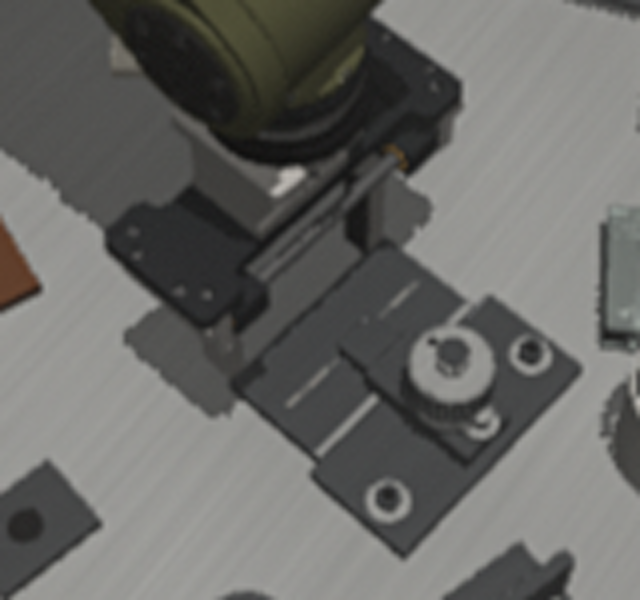

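```bash
python3 -m handwheel '[[0,0,0,0,0,0.006,1],[0,0,0,0,0,0.01,1],[0,0,0,0,0,0.01,1]]'; python3 -c "
from h import *
show()"
```

```text
clock: 9.45
eef_pos: [547.0, 9.9, 10.7]
eef_rot: [-2.99, 1.561, -3.102]
wrist_force: [-23.8, 2.4, 18.1]
finger_gap: 93.8
t 9.45 pos [547.    9.9  10.7] yaw 83.56 F [-23.8   2.4  18.1] M [ 0.304  4.663 -0.13 ] gap 93.8 j [-4.800e-02  5.520e-01  1.687e+00 -1.000e-03  9.120e-01 -1.506e+00]
```

Contact was firm at 24 N with almost no yaw moment, so the plate is bearing evenly on the fence. Next I retreat, lift and take another look.

```bash
python3 -m handwheel '[[0,0,0,0,0,-0.02,1],[0,0,0,0,0,-0.06,1],[0,0,0,-0.1,0,-0.08,1],[0,0,0,-0.25,0,-0.2,1],[0,0,0,-0.34,0,-0.26,1],[0,0,0,-0.34,0,-0.26,1]]'; python3 -c "
from h import *
show(); plan([649.5,-1,112],137)
cv2.imwrite('pics/scene6.png',camera('scene')[:,:,::-1])
a=cv2.imread('pics/scene6.png')[170:300,225:360]; cv2.imwrite('pics/crop_scene6.png',cv2.resize(a,None,fx=4.5,fy=4.5,interpolation=cv2.INTER_CUBIC))
cv2.imwrite('pics/top6.png',camera('top')[:,:,::-1])
a=cv2.imread('pics/top6.png')[145:270,220:345]; cv2.imwrite('pics/crop_top6.png',cv2.resize(a,None,fx=4.8,fy=4.8,interpolation=cv2.INTER_CUBIC))
"
```

```text
clock: 10.2
eef_pos: [470.7, 18.8, 115.2]
eef_rot: [-2.914, 1.566, -3.026]
wrist_force: [0.5, 0.3, 0.7]
finger_gap: 94.3
t 10.2 pos [470.7  18.8 115.2] yaw 83.57 F [0.5 0.3 0.7] M [-0.003  0.007  0.045] gap 94.3 j [-3.800e-02  2.410e-01  1.843e+00 -1.000e-03  1.062e+00 -1.496e+00]
turn [-0.2968 -0.0016 -0.0004] shift [0.0077 0.0012 0.5996] mm [  2.3   0.4 179.9] deg [-53.4  -0.3  -0.1]
```

View pics/crop_scene6.png

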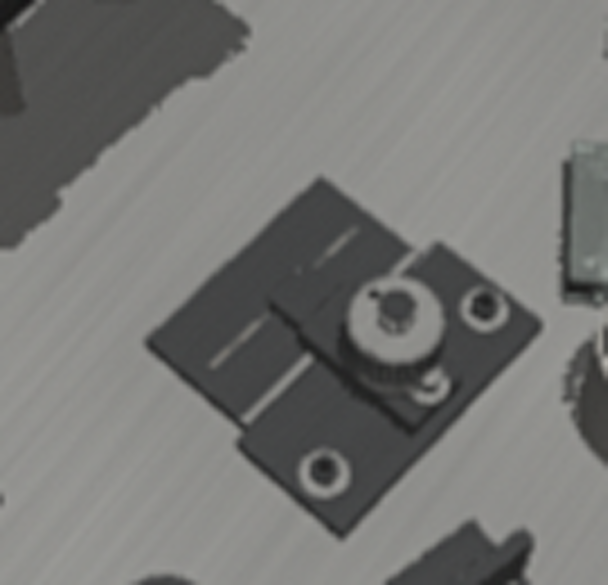

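View pics/crop_top6.png

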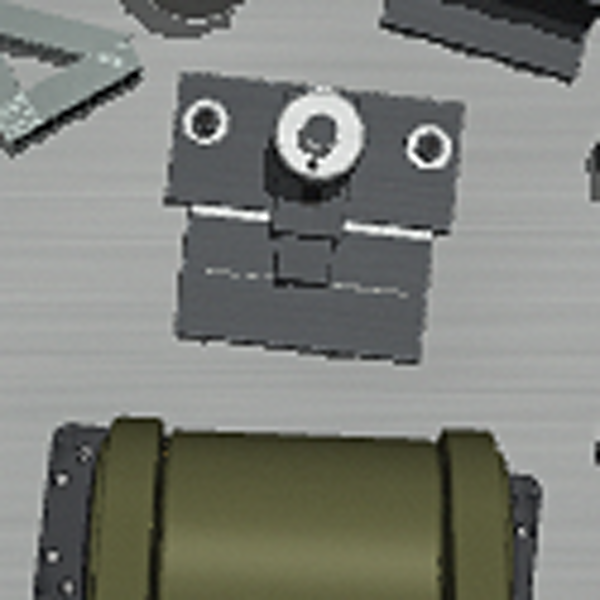

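```bash
python3 - <<'E'
from h import *
def top(c): c=np.array(c,float); return (c+.5)/4.8-.5+[220,145]
def scn(c): c=np.array(c,float); return (c+.5)/4.5-.5+[225,170]
for n,F,P,nu,T in (('top',top([(165,202),(450,234)]),top([(190,207),(434,237),(420,361),(177,338)]),top([(319,135)]),top([(274,285),(328,286)])),
            ('scene',scn([(438,243),(238,444)]),scn([(418,248),(241,424),(149,341),(322,178)]),scn([(393,320)]),scn([(305,265),(268,300)]))):
    F=px2w(n,F,10);P=px2w(n,P,10);N=px2w(n,nu,70);T=px2w(n,T,22)
    o=F.mean(0);y=F[0]-F[1];y[2]=0;y/=np.linalg.norm(y);x=np.array([y[1],-y[0],0])
    print(n,np.c_[(P-o)@x,(P-o)@y].round(1).tolist(),'mean',((P.mean(0)-o)@x).round(1),((P.mean(0)-o)@y).round(1),'nut',((N-o)@x).round(1),((N-o)@y).round(1),'toe',((T-o)@y).round(1).tolist(), 'fixyaw',np.degrees(np.arctan2(-y[0],y[1])).round(2),'plate rear yaw',np.degrees(np.arctan2(-(P[3]-P[2])[0],(P[3]-P[2])[1])).round(2))
E
```

```text
top [[-1.1, 57.7], [-2.3, -62.5], [-63.4, -62.0], [-65.5, 56.6]] mean -33.1 -2.5 nut [30.9] [0.] toe [12.7, -13.2] fixyaw -6.38 plate rear yaw -5.39
scene [[-5.2, 60.6], [-5.6, -61.1], [-64.7, -59.5], [-64.2, 58.7]] mean -34.9 -0.3 nut [28.1] [-0.9] toe [13.1, -11.8] fixyaw -6.13 plate rear yaw -6.37
```

The plate sits flush in both views, its centre at fence x of about -33 and its lateral offset 1–2 mm. Now I move over the nut, with j6 near its negative end.

```bash
python3 -m handwheel '[[-0.05,0,0,0,0,0.1,0.68],[-0.11,0,0,0,0,0.2,0.68],[-0.17,0,0,0,0,0.3,0.68],[-0.23,0,0,0,0,0.4,0.68],[-0.29,0,0,0.005,0.001,0.5,0.68],[-0.297,-0.001,0,0.008,0.001,0.6,0.68],[-0.297,-0.001,0,0.008,0.001,0.6,0.68],[-0.297,-0.001,0,0.008,0.001,0.6,0.68]]'; python3 -c "
from h import *
show(); plan([649.5,-1,46],137)
cv2.imwrite('pics/scene7.png',camera('scene')[:,:,::-1])
a=cv2.imread('pics/scene7.png')[150:300,200:360]; cv2.imwrite('pics/crop_scene7.png',cv2.resize(a,None,fx=4,fy=4,interpolation=cv2.INTER_CUBIC))
"
```

```text
clock: 11.3
eef_pos: [648.8, -1.2, 107.4]
eef_rot: [2.226, 1.563, 3.046]
wrist_force: [-0.3, -0.1, 0.6]
finger_gap: 64.1
t 11.3 pos [648.8  -1.2 107.4] yaw 136.99 F [-0.3 -0.1  0.6] M [0.066 0.035 0.017] gap 64.1 j [-0.058  0.618  1.315  0.     1.217 -2.449]
turn [-0.0001 -0.0016 -0.002 ] shift [ 0.2046 -0.0026  0.0032] mm [61.4 -0.8  1. ] deg [-0.  -0.3 -0.4]
```

View pics/crop_scene7.png

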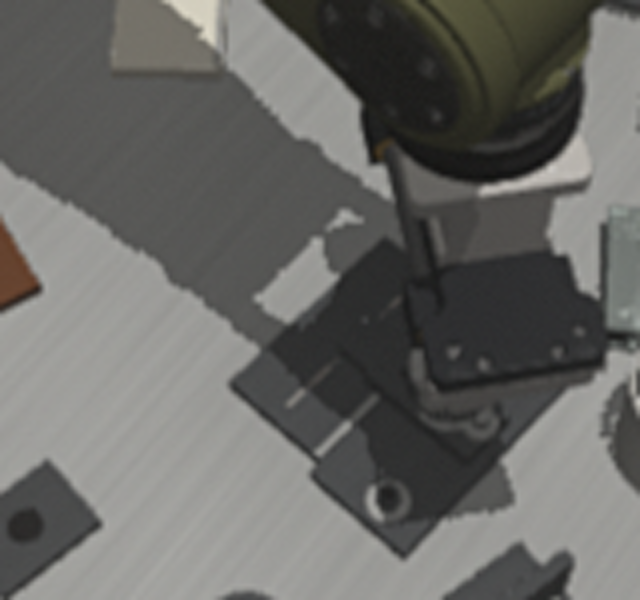

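```bash
python3 -m handwheel '[[0,-0.001,-0.002,0.05,-0.002,0.003,0.68],[0,-0.001,-0.002,0.1,-0.002,0.003,0.68],[0,-0.001,-0.002,0.15,-0.002,0.003,0.68],[0,-0.001,-0.002,0.205,-0.002,0.003,0.68],[0,-0.001,-0.002,0.205,-0.002,0.003,0.68]]'; python3 -c "
from h import *
show()"
```

```text
clock: 11.98
eef_pos: [648.6, -0.8, 44.7]
eef_rot: [2.644, 1.567, -2.818]
wrist_force: [-0.6, 0.1, 0.5]
finger_gap: 64.1
t 11.975 pos [648.6  -0.8  44.7] yaw 137.0 F [-0.6  0.1  0.5] M [0.071 0.027 0.012] gap 64.1 j [-5.700e-02  6.880e-01  1.359e+00 -1.000e-03  1.098e+00 -2.448e+00]
```

```bash
python3 -m handwheel '[[0,0,0,0,0,0,0.55],[0,0,0,0,0,0,0.4],[0,0,0,0,0,0,0.4],[0,0,0,0,0,0,0.4],[0,0,0,0,0,0,0.4]]' 5; python3 -c "
from h import *
show()"
```

```text
clock: 12.6
eef_pos: [649.2, -1.2, 45.2]
eef_rot: [3.091, 1.569, -2.372]
wrist_force: [3.9, -3.3, -0.3]
finger_gap: 42.3
t 12.6 pos [649.2  -1.2  45.2] yaw 136.99 F [ 3.9 -3.3 -0.3] M [-0.48  -0.706  0.048] gap 42.3 j [-5.800e-02  6.880e-01  1.358e+00 -2.000e-03  1.097e+00 -2.448e+00]
```

```bash
python3 -m handwheel '[[0,0,0,0,0,0,0.4],[0,0,0,0,0,0,0.4]]' 10; python3 -c "
from h import *
show()"
```

```text
clock: 12.85
eef_pos: [649.2, -1.2, 45.3]
eef_rot: [3.124, 1.569, -2.339]
wrist_force: [2.7, -1.5, -1.4]
finger_gap: 41.9
t 12.85 pos [649.2  -1.2  45.3] yaw 136.99 F [ 2.7 -1.5 -1.4] M [-0.211 -0.405  0.056] gap 41.9 j [-5.800e-02  6.880e-01  1.358e+00 -2.000e-03  1.097e+00 -2.448e+00]
```

```bash
python3 -m handwheel '[[0,0,0,0,0,0,0.4],[0.05,0,0,0.0005,0,0,0.4],[0.1,0,0,0.001,0,0,0.4],[0.15,0,0,0.0015,0,0,0.4],[0.2,0,0,0.002,0,0,0.4],[0.25,0,0,0.0025,0,0,0.4],[0.3,0,0,0.003,0,0,0.4],[0.35,0,0,0.0035,0,0,0.4],[0.4,0,0,0.004,0,0,0.4],[0.45,0,0,0.0045,0,0,0.4],[0.5,0,0,0.005,0,0,0.4],[0.5,0,0,0.005,0,0,0.4]]' 20; python3 -c "
from h import *
show()"
```

```text
clock: 14.35
eef_pos: [649.2, 1.4, 43.7]
eef_rot: [2.972, 1.568, 2.22]
wrist_force: [1.7, 13.7, -0.6]
finger_gap: 41.8
t 14.35 pos [649.2   1.4  43.7] yaw 46.9 F [ 1.7 13.7 -0.6] M [ 2.685 -0.643 -0.067] gap 41.8 j [-0.055  0.69   1.359  0.002  1.095 -0.874]
```

The nut turned at -0.067 N m as expected, but the 14 N side force shows the grip was off the axis by a couple of mm. I'll relax and regrip here to centre it on the second axis.

```bash
python3 -m handwheel '[[0,0,0,0,0,0,0.4],[0,0,0,0,0,0,0.55],[0,0,0,0,0,0,0.55],[0,0,0,0,0,0,0.4],[0,0,0,0,0,0,0.4],[0,0,0,0,0,0,0.4],[0,0,0,0,0,0,0.4]]' 5; python3 -c "
from h import *
show()"; python3 -m handwheel '[[0,0,0,0,0,0,0.4],[0,0,0,0,0,0,0.4]]' 8; python3 -c "
from h import *
show()"
```

```text
clock: 15.22
eef_pos: [649.3, 1.5, 43.8]
eef_rot: [2.854, 1.569, 2.102]
wrist_force: [2.9, 2.0, -1.2]
finger_gap: 41.8
t 15.225 pos [649.3   1.5  43.8] yaw 46.9 F [ 2.9  2.  -1.2] M [ 0.295 -0.361  0.02 ] gap 41.8 j [-0.055  0.69   1.359  0.002  1.094 -0.874]
clock: 15.48
eef_pos: [649.3, 1.5, 43.7]
eef_rot: [2.866, 1.568, 2.114]
wrist_force: [1.7, 1.2, 0.4]
finger_gap: 41.6
t 15.475 pos [649.3   1.5  43.7] yaw 46.9 F [1.7 1.2 0.4] M [ 0.177 -0.258  0.042] gap 41.6 j [-0.055  0.69   1.359  0.002  1.094 -0.874]
```

```bash
python3 -c "
from h import *
plan([651.4,0.3,43.7],46.9)"
```

```text
turn [ 0.     -0.0007 -0.0002] shift [0.0001 0.0019 0.008 ] mm [0.  0.6 2.4] deg [ 0.  -0.1 -0. ]
```

```bash
python3 -m handwheel '[[0,0,0,0,0,0,0.55],[0,0,0,0,0.002,0.008,0.55],[0,0,0,0,0.002,0.008,0.55],[0,0,0,0,0.002,0.008,0.4],[0,0,0,0,0.002,0.008,0.4],[0,0,0,0,0.002,0.008,0.4]]' 5; python3 -c "
from h import *
show()"; python3 -m handwheel '[[0,0,0,0,0,0,0.4],[0,0,0,0,0,0,0.4],[0.05,0,0,0.0005,0,0,0.4],[0.1,0,0,0.001,0,0,0.4],[0.14,0,0,0.0014,0,0,0.4],[0.14,0,0,0.0014,0,0,0.4]]' 20; python3 -c "
from h import *
show()"
```

```text
clock: 16.23
eef_pos: [651.2, 0.0, 43.7]
eef_rot: [-3.079, 1.568, 2.452]
wrist_force: [-3.7, -3.6, 1.1]
finger_gap: 41.9
t 16.225 pos [651.2   0.   43.7] yaw 46.9 F [-3.7 -3.6  1.1] M [-0.639  0.692 -0.027] gap 41.9 j [-0.057  0.694  1.352  0.002  1.098 -0.876]
clock: 16.98
eef_pos: [651.0, -0.1, 43.2]
eef_rot: [-2.487, 1.568, 2.602]
wrist_force: [-4.0, -3.3, 1.9]
finger_gap: 41.9
t 16.975 pos [ 6.51e+02 -1.00e-01  4.32e+01] yaw 21.59 F [-4.  -3.3  1.9] M [-0.577  0.703 -0.037] gap 41.9 j [-5.700e-02  6.950e-01  1.352e+00  1.000e-03  1.098e+00 -4.340e-01]
```

```bash
for i in 1; do python3 -m handwheel '[[0.03,0,0,0.0003,0,0,0.4],[0.06,0,0,0.0006,0,0,0.4],[0.09,0,0,0.0009,0,0,0.4],[0.09,0,0,0.0009,0,0,0.4]]' >/dev/null;  python3 -c "
from h import *
show()"; done;  python3 -m handwheel '[[0.03,0,0,0.0003,0,0,0.4],[0.06,0,0,0.0006,0,0,0.4],[0.09,0,0,0.0009,0,0,0.4],[0.09,0,0,0.0009,0,0,0.4]]' >/dev/null;  python3 -c "
from h import *
show()"
```

```text
t 17.475 pos [ 6.509e+02 -2.000e-01  4.300e+01] yaw 5.33 F [-4.5 -2.3  2. ] M [-0.508  0.604 -0.047] gap 41.2 j [-5.700e-02  6.950e-01  1.352e+00  1.000e-03  1.097e+00 -1.510e-01]
t 17.975 pos [ 6.507e+02 -2.000e-01  4.270e+01] yaw -10.9 F [-4.6 -2.   1.9] M [-0.528  0.54  -0.037] gap 41.5 j [-5.700e-02  6.950e-01  1.353e+00  1.000e-03  1.097e+00  1.330e-01]
```

```bash
python3 -m handwheel '[[0.03,0,0,0.0003,0,0,0.4],[0.06,0,0,0.0006,0,0,0.4],[0.09,0,0,0.0009,0,0,0.4],[0.09,0,0,0.0009,0,0,0.4]]' >/dev/null;  python3 -c "
from h import *
show()"; python3 -m handwheel '[[0.03,0,0,0.0003,0,0,0.4],[0.06,0,0,0.0006,0,0,0.4],[0.09,0,0,0.0009,0,0,0.4],[0.09,0,0,0.0009,0,0,0.4]]' >/dev/null;  python3 -c "
from h import *
show()"
```

```text
t 18.475 pos [ 6.506e+02 -2.000e-01  4.240e+01] yaw -27.13 F [-4.5 -1.8  1.7] M [-0.569  0.601 -0.043] gap 41.7 j [-5.700e-02  6.950e-01  1.353e+00  1.000e-03  1.097e+00  4.160e-01]
t 18.975 pos [6.506e+02 2.000e-01 4.230e+01] yaw -43.26 F [-3.6  1.2  3.2] M [ 0.003  0.648 -0.069] gap 41.8 j [-0.057  0.695  1.353  0.002  1.097  0.698]
```

```bash
python3 -m handwheel '[[0.03,0,0,0.0003,0,0,0.4],[0.06,0,0,0.0006,0,0,0.4],[0.06,0,0,0.0006,0,0,0.4]]' >/dev/null;  python3 -c "
from h import *
show()"; python3 -m handwheel '[[0.03,0,0,0.0003,0,0,0.4],[0.06,0,0,0.0006,0,0,0.4],[0.06,0,0,0.0006,0,0,0.4]]' >/dev/null;  python3 -c "
from h import *
show()"
```

```text
t 19.35 pos [6.508e+02 4.000e-01 4.240e+01] yaw -53.9 F [-2.3  0.1  3.2] M [-0.095  0.573 -0.028] gap 41.8 j [-0.056  0.695  1.353  0.002  1.096  0.883]
t 19.725 pos [6.51e+02 4.00e-01 4.24e+01] yaw -64.5 F [-2.  -0.5  3.8] M [-0.141  0.436 -0.004] gap 41.8 j [-0.056  0.695  1.353  0.002  1.096  1.068]
```

```bash
python3 -c "
from h import *
cv2.imwrite('pics/scene8.png',camera('scene')[:,:,::-1])
a=cv2.imread('pics/scene8.png')[180:290,240:350]; cv2.imwrite('pics/crop_scene8.png',cv2.resize(a,None,fx=5.4,fy=5.4,interpolation=cv2.INTER_CUBIC))
"
```

```text
(no output)
```

View pics/crop_scene8.png

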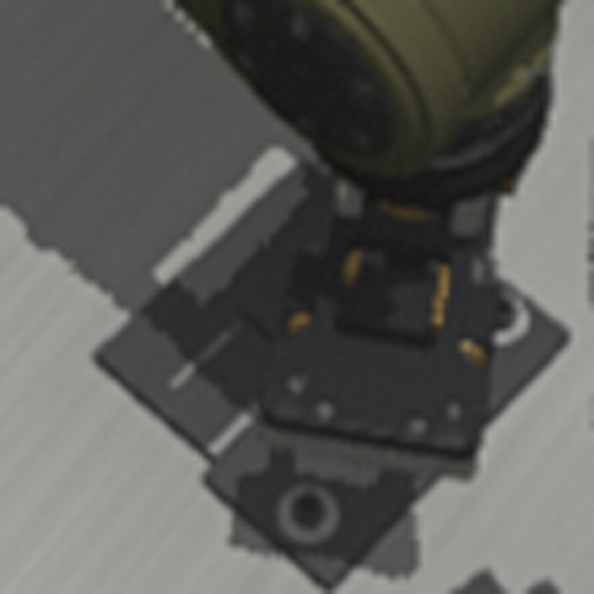

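The nut can't be seen in this view. z has stopped falling, which suggests it has bottomed and the fingers are slipping, but the torque is low. I'll test with a firmer grip and read while the tool is moving.

```bash
python3 -m handwheel '[[0,0,0,0,0,0,0.4],[0,0,0,0,0,0,0.4],[0.02,0,0,0.0002,0,0,0.4]]' 40 >/dev/null;  python3 -c "
from h import *
show()"; python3 -m handwheel '[[0.03,0,0,0.0003,0,0,0.4],[0.06,0,0,0.0006,0,0,0.4]]' >/dev/null;  python3 -c "
from h import *
show()"
```

```text
t 20.15 pos [6.512e+02 4.000e-01 4.250e+01] yaw -68.0 F [0.4 1.3 3. ] M [0.029 0.181 0.697] gap 41.6 j [-0.056  0.695  1.352  0.002  1.095  1.13 ]
t 20.4 pos [6.515e+02 4.000e-01 4.250e+01] yaw -78.85 F [ 0.5 -0.9  6.2] M [-0.169  0.006  0.768] gap 41.3 j [-5.600e-02  6.960e-01  1.352e+00  1.000e-03  1.095e+00  1.319e+00]
```

The torque reading is 0.7–0.77 N m and z stopped 2.85 mm down, or about 3.0 rad. That fits the hard stop. I'll let go, retreat and check the nut's mark and the strap.

```bash
python3 -c "
from h import *
show(); plan([480,0.4,112],-78.85); plan([651.3,0.4,112],-78.85)"; python3 -m handwheel '[[0,0,0,0,0,0,0.66],[0,0,0,0,0,0,0.66],[0,0,0,-0.12,0,0,0.66],[0,0,0,-0.23,0,0,0.66],[0,0,0,-0.23,0,0,0.66]]' 10;
```

```text
t 20.4 pos [6.515e+02 4.000e-01 4.250e+01] yaw -78.85 F [ 0.5 -0.9  6.2] M [-0.169  0.006  0.768] gap 41.3 j [-5.600e-02  6.960e-01  1.352e+00  1.000e-03  1.095e+00  1.319e+00]
turn [-0.      0.0001  0.0004] shift [-0.2312 -0.1109  0.5609] mm [-69.4 -33.3 168.3] deg [-0.   0.   0.1]
turn [-0.      0.0001  0.0004] shift [-0.2316 -0.0005  0.0007] mm [-69.5  -0.1   0.2] deg [-0.   0.   0.1]
clock: 21.02
eef_pos: [652.7, 0.2, 114.1]
eef_rot: [-3.058, 1.567, 0.28]
wrist_force: [0.3, 0.6, -0.1]
finger_gap: 62.3
```

```bash
python3 -m handwheel '[[0,0,0,0,-0.04,0.2,0.66],[0,0,0,0,-0.08,0.4,0.66],[0,0,0,0,-0.11,0.56,0.66],[0,0,0,0,-0.11,0.56,0.66]]'; python3 -c "
from h import *
show()
cv2.imwrite('pics/scene9.png',camera('scene')[:,:,::-1])
a=cv2.imread('pics/scene9.png')[170:300,225:360]; cv2.imwrite('pics/crop_scene9.png',cv2.resize(a,None,fx=4.5,fy=4.5,interpolation=cv2.INTER_CUBIC))
cv2.imwrite('pics/top9.png',camera('top')[:,:,::-1])
a=cv2.imread('pics/top9.png')[145:270,220:345]; cv2.imwrite('pics/crop_top9.png',cv2.resize(a,None,fx=4.8,fy=4.8,interpolation=cv2.INTER_CUBIC))
"
```

```text
clock: 21.52
eef_pos: [478.7, 0.0, 112.6]
eef_rot: [-2.622, 1.569, 0.717]
wrist_force: [0.3, 0.4, 0.3]
finger_gap: 61.8
t 21.525 pos [478.7   0.  112.6] yaw -78.7 F [0.3 0.4 0.3] M [-0.001  0.135  0.01 ] gap 61.8 j [-0.077  0.257  1.83   0.002  1.054  1.296]
```

View pics/crop_scene9.png

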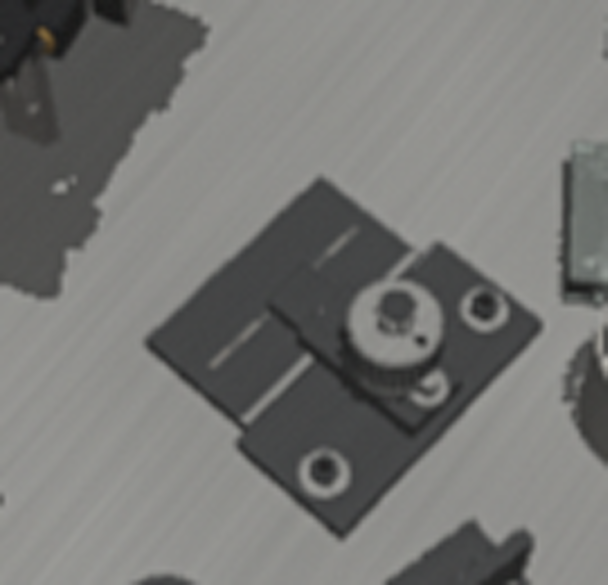

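View pics/crop_top9.png

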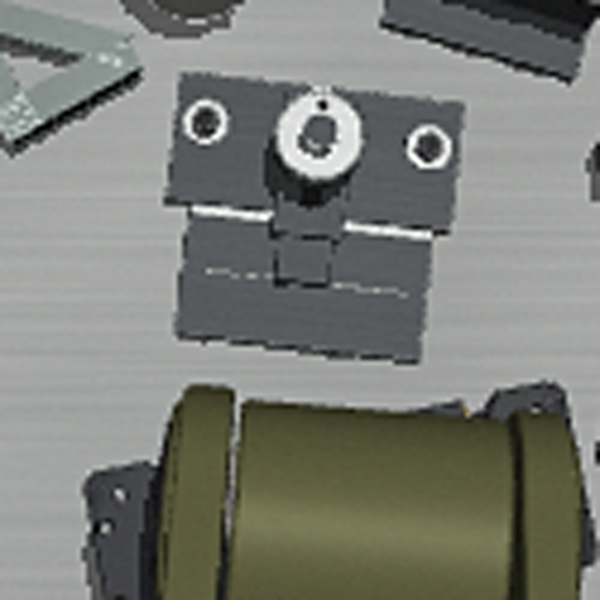

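The mark moved from below the nut's centre (top crop 313,163) to above it (322,104). That is about 175° = 3.05 rad clockwise, which agrees with z and puts the nut at the bottom. The plate hasn't moved. Next I go back, grip and unscrew a quarter turn.

```bash
python3 -c "
from h import *
plan([651.4,0.3,112],-78.8)"; python3 -m handwheel '[[0,0,0,0,0.04,-0.2,0.66],[0,0,0,0,0.08,-0.4,0.66],[0,0,0,0,0.11,-0.565,0.66],[0,0,0,0,0.11,-0.565,0.66]]'; python3 -c "
from h import *
show(); plan([651.4,0.3,43],-78.8)"
```

```text
turn [ 0.0004 -0.0014  0.0001] shift [ 0.0068  0.1091 -0.5545] mm [   2.1   32.7 -166.4] deg [ 0.1 -0.2  0. ]
clock: 22.12
eef_pos: [656.9, 0.7, 111.4]
eef_rot: [-2.91, 1.568, 0.429]
wrist_force: [-0.1, 0.6, -0.5]
finger_gap: 61.9
t 22.125 pos [656.9   0.7 111.4] yaw -78.69 F [-0.1  0.6 -0.5] M [-0.018  0.169 -0.03 ] gap 61.9 j [-5.500e-02  6.260e-01  1.293e+00  1.000e-03  1.220e+00  1.318e+00]
turn [ 0.0006 -0.0009  0.0002] shift [ 0.2281 -0.0023  0.0189] mm [68.4 -0.7  5.7] deg [ 0.1 -0.2  0. ]
```

```bash
python3 -m handwheel '[[0,0,0,0.01,-0.002,0.019,0.66],[0,0,0,0.06,-0.002,0.019,0.66],[0,-0.001,0,0.12,-0.002,0.019,0.66],[0,-0.001,0,0.18,-0.002,0.019,0.66],[0,-0.001,0,0.228,-0.002,0.019,0.66],[0,-0.001,0,0.228,-0.002,0.019,0.66]]'; python3 -c "
from h import *
show(); plan([651.4,0.3,43],-78.8)"
```

```text
clock: 22.88
eef_pos: [650.8, 0.3, 41.5]
eef_rot: [-0.479, 1.568, 2.86]
wrist_force: [-0.5, -0.2, 0.1]
finger_gap: 61.6
t 22.875 pos [6.508e+02 3.000e-01 4.150e+01] yaw -78.69 F [-0.5 -0.2  0.1] M [-0.032  0.118  0.003] gap 61.6 j [-5.600e-02  6.960e-01  1.353e+00  1.000e-03  1.095e+00  1.317e+00]
turn [0.0006 0.0007 0.0004] shift [-0.0049  0.0003 -0.0021] mm [-1.5  0.1 -0.6] deg [0.1 0.1 0.1]
```

```bash
python3 -m handwheel '[[0,0,0,-0.005,0,-0.002,0.5],[0,0,0,-0.005,0,-0.002,0.4],[0,0,0,-0.005,0,-0.002,0.4],[0,0,0,-0.005,0,-0.002,0.4],[0,0,0,-0.005,0,-0.002,0.4]]' 5 >/dev/null; python3 -c "
from h import *
show()";  python3 -m handwheel '[[0,0,0,0,0,0,0.4],[0,0,0,0,0,0,0.4]]' 30 >/dev/null; python3 -c "
from h import *
show()"
```

```text
t 23.5 pos [6.517e+02 5.000e-01 4.360e+01] yaw -78.69 F [-1.1  1.6  5.1] M [ 0.171  0.227 -0.033] gap 41.9 j [-5.600e-02  6.950e-01  1.350e+00  1.000e-03  1.098e+00  1.317e+00]
t 23.75 pos [6.517e+02 5.000e-01 4.370e+01] yaw -78.69 F [-0.2  0.8  3. ] M [0.081 0.187 0.018] gap 41.2 j [-5.600e-02  6.950e-01  1.350e+00  1.000e-03  1.098e+00  1.317e+00]
```

```bash
python3 -m handwheel '[[-0.04,0,0,-0.0004,0,0,0.4],[-0.08,0,0,-0.0008,0,0,0.4],[-0.12,0,0,-0.0012,0,0,0.4],[-0.16,0,0,-0.0016,0,0,0.4],[-0.2,0,0,-0.002,0,0,0.4],[-0.25,0,0,-0.0025,0,0,0.4],[-0.25,0,0,-0.0025,0,0,0.4]]'>/dev/null; python3 -c "
from h import *
show(); plan([651.5,.4,44.4],-78.69+90)"
```

```text
t 24.625 pos [651.3   1.   44.4] yaw -33.53 F [-3.6  3.8  5. ] M [0.634 0.689 0.086] gap 41.4 j [-5.50e-02  6.94e-01  1.35e+00  1.00e-03  1.10e+00  5.29e-01]
turn [-0.2491 -0.0003  0.0009] shift [0.     0.0016 0.0014] mm [0.  0.5 0.4] deg [-44.8  -0.1   0.2]
```

```bash
python3 -m handwheel '[[-0.04,0,0,-0.0004,0,0,0.4],[-0.08,0,0,-0.0008,0,0,0.4],[-0.12,0,0,-0.0012,0,0,0.4],[-0.16,0,0,-0.0016,0,0,0.4],[-0.2,0,0,-0.002,0,0,0.4],[-0.249,0,0,-0.0025,0,0,0.4],[-0.249,0,0,-0.0025,0,0,0.4],[-0.249,0,0,-0.0025,0,0,0.4]]'>/dev/null; python3 -c "
from h import *
show()"; python3 -m handwheel '[[0,0,0,0,0,0,0.4],[0,0,0,0,0,0,0.4]]' >/dev/null; python3 -c "
from h import *
show()
cv2.imwrite('pics/scene10.png',camera('scene')[:,:,::-1]);cv2.imwrite('pics/top10.png',camera('top')[:,:,::-1])
a=cv2.imread('pics/scene10.png')[170:300,225:360]; cv2.imwrite('pics/crop_scene10.png',cv2.resize(a,None,fx=4.5,fy=4.5,interpolation=cv2.INTER_CUBIC))"
```

```text
t 25.625 pos [650.6   1.2  45.1] yaw 11.3 F [-7.1  2.4  6. ] M [0.251 1.068 0.087] gap 41.6 j [-0.055  0.692  1.351  0.002  1.103 -0.253]
t 25.875 pos [650.6   1.3  45.2] yaw 11.3 F [-2.7  1.4  4.3] M [0.188 0.321 0.034] gap 41.5 j [-0.055  0.692  1.351  0.002  1.103 -0.253]
```

View pics/crop_scene10.png

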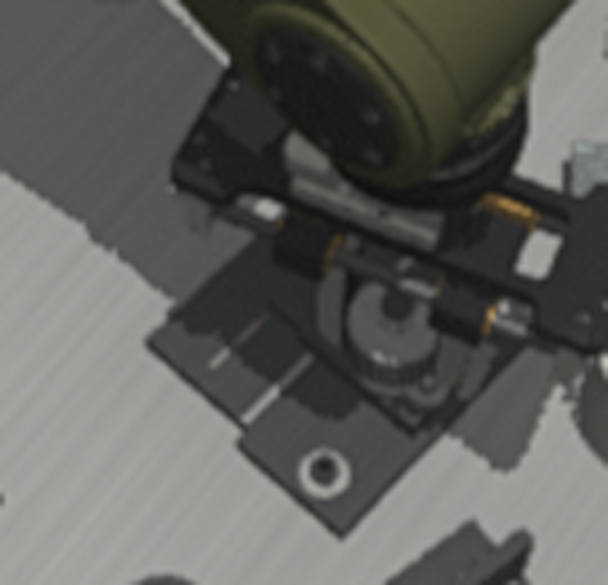

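View pics/scene10.png

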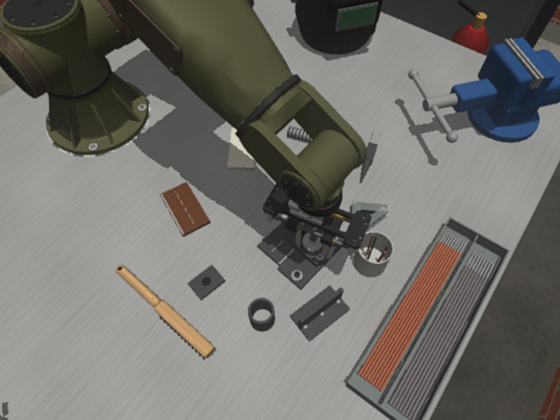

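```bash
python3 -c "
import cv2,numpy as np
a=cv2.imread('pics/scene10.png')[225:265,292:335]; a=cv2.resize(a,None,fx=14,fy=14,interpolation=cv2.INTER_CUBIC); cv2.imwrite('pics/nut10.png',np.clip(a*2.2,0,255).astype(np.uint8))"
```

```text
(no output)
```

View pics/nut10.png

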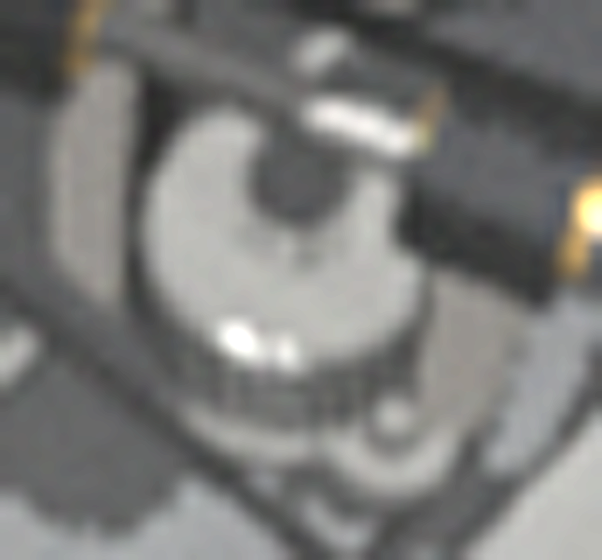

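The nut stays in the fingers. Its mark has left the lower right and is now hidden under the jaw rod at the upper right. TCP z rose 1.5 mm, which is exactly a quarter turn. The plate corners are unchanged at crop (149,341) and (241,424), and the bystanders haven't moved. I'm handing in now.

```bash
python3 -c "
from cell import order
print(order.sign_off())
from h import *
show()"
```

```text
the job is handed in; nothing more can be done
None
the job is handed in; nothing more can be done
```

The job is done and handed in at about 26 s: the plate is flush under the toe, and the nut is a quarter turn off the bottom and still held in the fingers at 30 N.

- **Plate:** I squared it up in the jaws, then pushed it with both open fingers until it stopped hard against the fence at 24 N with almost no yaw moment. Both cameras show it flush. It is 0.3 mm (scene) to 2.5 mm (top) off centre, so the two views differ by about 2 mm.
- **Nut, down:** My first grip was about 2 mm off the stud's axis, with a 14 N side force, so I regripped it on centre partway down. The fingers then slipped on the bottomed nut at 20 N without a clear torque reading. With 40 N, the hard stop showed as 0.7 N m. The nut's mark had turned about 175° (3.05 rad), matching the roughly 2.9 mm drop.
- **Nut, back-off:** I let go to check the mark, then regripped and turned it back 90.0° at the wrist. The tool rose 1.5 mm, as a quarter turn should. I could not see the mark directly afterwards because a jaw rod hides where it should be.
- **Rest of the bench:** In the last picture the plate had not moved, and none of the other things looked disturbed.

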